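Draw the bolt with the seized nut from the spraying block with tongs

ROBOT

A 6-joint arm with a two-finger parallel gripper is mounted at the origin on a cart in front of the work surface, level with it; the furniture and walls round the work are solid. World frame = base frame: x ahead of the robot, y to its left, z up, the work surface at z = 0. Lengths are in m, angles in degrees, forces in N, time in s.
With the tool pointing down it reaches from about 0.35 to 0.975 m from the base axis. Payload 4.9 kg.
Tool frame: the origin (TCP) lies on the centre line of the jaws, within the pads' length; the fingertips stand 14 mm ahead of it and the grasp point (between the pads) lies 5 mm behind it (arm.finger_overhang is the z of the fingertips in the tool frame, in m); z points along the fingers, y is the line along which they close (so a half turn about z gives the same grasp; the last joint's range is limited). The gripper opens to 85 mm and grips with 20 to 120 N. Pads are 22 mm wide; open, the fingers measure 114 mm over their backs; the gripper's body (76 mm by 85 mm) begins 54 mm behind the grasp point. The pads swing forward as they close: fully open they stand 13 mm farther back than shut.
Start: joints at [-75.115, 3.019, 92.412, -0, 84.569, -6.818], TCP at [0.231, -0.581, 0.245] pointing down, gripper open.
Joint ranges: [-172.51, 172.51], [-57.92, 126.97], [3.15, 148.05], [-58.71, 238.71], [5.1, 150.11], [-179.66, 179.66]. Speed limits (degrees/s): [147.25, 147.25, 180, 180, 180, 180].

INTERFACE

Orientations are given as a 3x3 rotation matrix whose columns are the frame's x, y, z axes.
In Python, from workcell import arm gives the robot as it stands. Calls block until the motion is done:
- arm.movep(position, orientation): joint-space move of the TCP to a pose.
- arm.move_l(position, frame=None, vel=0.15, max_force=None): straight line of the TCP; frame=None keeps the orientation; vel is the mean speed in m/s. With max_force (N) it stops when the force on the tool has changed by that much, and returns True; else False.
- arm.movej(angles): joint-space move.
- arm.grip(opening): opening from 0.0 (shut) to 1.0 (fully open); the grip force is fixed at half the most; returns when the fingers have stopped.
- arm.sleep(seconds).
- arm.solve_ik(position, orientation): joint angles nearest the present ones, or None.
- arm.camera(name): name is "scene" or "top" or "wrist"; returns the picture (384x512x3 uint8, red, green, blue); there is no depth.
- arm.calibration(name): a dict with "camera_matrix" (3x3 intrinsics, pixels), "R" (3x3) and "t" (3): a world point X has camera coordinates R X + t. Camera axes: x right, y down, z forward; pixel columns grow to the right and rows downward; lengths in m; the calibration is good to about 2 mm. A picture is of the moment at which its call begins: read the wrist's pose just before it. calibration takes no time and is no camera call; for the wrist camera it gives the pose at the moment of the call.
A pose or a line that the arm cannot do raises arm.IKError and nothing moves.
- arm.sign_off(): hands the job in; it is judged then, once.
Trained networks look in the newest picture that a camera, given by its name, has taken for a name from the list of things; names that differ only in an ending like _2 or _b are one class to them, and where a whole thing is asked for, a point or a joint stands for the part that bears it (a point fixed in the world has none). Each returns a list of dicts, best first, with "score" (0 to 1); they miss things now and then, are a little off and sometimes report something else, mostly with a low value. They report only what shows in the picture. A call takes as long as a camera call.
- arm.look_for(target, camera): "rect" ([left, top, right, bottom] in pixels, round what is visible of it).
Readings, each from a call of its own:
- arm.current_t(): time.
- arm.current_joint_positions(): joint angles.
- arm.current_qd(): joint speeds.
- arm.current_joint_torque(): joint torques, N m.
- arm.current_tcp_pos(): TCP position.
- arm.current_tool_rot(): TCP orientation.
- arm.current_ft_force(): force on the tool from outside, world axes, zero at the start.
- arm.current_torque(): the same for the moment, N m.
- arm.current_finger_gap(): opening from 0.0 (shut) to 1.0 (fully open).
- arm.current_grip_force(): force on a finger pad.
Only numpy, scipy, OpenCV 4.12 (cv2) and the standard library are available. Lean on these libraries where they do the work, as an engineer would, in place of code of your own. Each camera call takes 0.05 s, during which the arm holds its last target. There are 200 camera calls.

TASK

Three degreased bolts stand head up in the drilled wooden block, ready for spraying, but one of them still has a nut seized on under its head, so it stands proud of the others. Pick up the sprung tongs from the bench by their wooden grips, close the jaws on that bolt's head and nut, draw it up out of its hole and finish while holding it upright in the tongs, with its tip a few centimetres clear above the block; keep squeezing at the end. Do not touch the bolts with the gripper or arm itself (they must stay free of grease), leave the two other bolts seated in the block, and do not disturb the spray can, the carton or the paint tin.

Things in the scene. Friction and masses are not known exactly. Their poses are not given: they have to be found in the camera images.
- tongs: Sprung tongs like big tweezers, 222 mm long, 0.12 kg, lying flat: two steel arms joined by a round bow at the tail, flat jaws in front. Origin on the centre line, midway between the wooden grips, at their underside (z = 0 on the bench); x points to the jaws, y across the arms (squeezing direction), z up. Tail at x = -0.106, jaw tips at 0.116, balance point at 0. The arms hinge at x = -0.095.
- tongs_grip (a point): On the tongs' centre line midway between the wooden grips, 14 mm above their underside: squeeze here, across y. Each grip is a flat scale 54 mm long, 28 mm high on the outside of its arm. Left alone they measure 55 mm over the outer faces. The spring pushes each out with 5 N at first, 8 N at 48 mm, 12.5 N on the nut, so that squeezed to 45-49 mm the tongs can be carried, jaws still wide open.
- tongs_jaws (a point): On the tongs' centre line midway between the jaws (x = 0.102, 14 mm above the grips' underside). Each jaw is a flat face 28 mm long (x), 14 mm high (7 mm above and below this point), 4 mm thick. Left alone they stand 53 mm apart inside; 1 mm off the grips' width takes about 2 mm off this gap (grips 48 mm: gap 40; 38 mm: gap 18.5). Both jaws move alike and meet on the centre line.
- tongs_left (a joint): How far each tong arm is squeezed in, rad: 0 left alone (jaws 53 mm apart), about 0.03 with the grips at 48 mm, about 0.09 when closed on the nut, 0.13 fully shut.
- block: Hardwood block fixed to the bench, 56 mm (x) by 196 mm (y) by 45 mm high, with a row of three upright 12.5 mm through holes along its y axis, 60 mm apart, the middle one at its centre. Origin at the centre of its underside on the bench, z up.
- bolt_1: One of three zinc hex bolts standing head up in the block, one in each hole: 47 mm long, shank 10 mm, head 16.5 mm over flats, 6.6 mm thick. Two are plain, head down on the block (top at z = 0.052). One, not always in the same hole, stands on a seized nut (18.5 mm over flats, 10 mm thick) right under its head, so its top is at z = 0.062; 60 g. Origin: centre of the head's top, z up along the bolt.
- bolt_2: Another of the three bolts, see bolt_1; origin at the centre of the head's top, z up along the bolt.
- bolt_3: Another of the three bolts, see bolt_1; origin at the centre of the head's top, z up along the bolt.
- spray_can: Bystander: spray can standing upright, 67 mm in diameter, 230 mm tall. Origin at the centre of its underside.
- carton: Bystander: small carton 56 x 38 x 26 mm lying on the bench. Origin at the centre of its underside.
- paint_tin: Bystander: paint tin standing upright, 78 mm in diameter, 78 mm tall. Origin at the centre of its underside.

How it is judged (in metres and radians):
On the way, in this order (a step that is already met when the one before it is completed fails the run):
1. the tongs are lifted off the bench in the gripper (height (world z) of tongs above 0.02 m and contact force between the fingers and tongs above 1 N), for 0.2 s.
2. the jaws of the held tongs are squeezed shut on the bolt with the nut (value of joint tongs_left above 0.06 rad and contact force between tongs and bolt_2 above 1 N and distance between tongs_jaws and bolt_2 below 0.03 m and contact force between the fingers and tongs above 2 N), for 0.2 s.
At the end, for the whole second after the job is handed in: The squeezed tongs hold the nutted bolt still and upright (0.4 rad), head within 30 mm of mid-jaw and over 115 mm above the bench, bolt and tongs off the block; other bolts seated within 6 mm of their start; can, carton and tin within 20 mm, can and tin upright (all of step 2 and height (world z) of bolt_2 above 0.115 m and angle between bolt_2's own z axis and vertical below 0.4 rad and linear speed of bolt_2 below 0.03 m/s and contact force between each of bolt_2, tongs and block below 0.1 N and height (world z) of tongs above 0.05 m and distance of each of bolt_1, bolt_3 from where it was at the start of the episode below 0.006 m and angle between each of bolt_1, bolt_3, spray_can, paint_tin's own z axis and vertical below 0.1 rad and distance of each of spray_can, carton, paint_tin from where it was at the start of the episode below 0.02 m); the arm keeps its last pose, push and grip.
It fails at once if the gripper or arm touches a bolt (contact force between any of the fingers, the arm and bolt_1 above 0.5 N or contact force between any of the fingers, the arm and bolt_2 above 0.5 N or contact force between any of the fingers, the arm and bolt_3 above 0.5 N).
It fails at once if one of the plain bolts is drawn out of the block (height (world z) of any of bolt_1, bolt_3 above 0.062 m).
It fails at once if a bystander is knocked away (distance of any of spray_can, carton, paint_tin from where it was at the start of the episode above 0.03 m).
It also fails if it takes over 42 s, if anything falls off the work surface, if the arm or the gripper's body presses on something with over 40 N, if the wrist force passes 120 N, or if a joint passes its speed limit or range.

## Working session

There is one attempt and no reset: what is moved stays moved. The work goes in short steps, each a Python script; the robot and the scene stay as the last script left them, time stands still between calls to the robot, and variables do not carry over. Pictures are saved under pics/ and viewed, at most 10 in all, crops included, and the job is handed in when it is done.

```bash
mkdir -p pics; ls; cat > h.py <<'E'
import numpy as np, cv2
from workcell import arm
def pix2w(name,u,v,z,cal=None):
    c=cal or arm.calibration(name); K=np.array(c["camera_matrix"]);R=np.array(c["R"]);t=np.array(c["t"])
    d=R.T@np.linalg.inv(K)@np.array([u,v,1.]); o=-R.T@t
    return o+d*(z-o[2])/d[2]
def w2pix(name,X,cal=None):
    c=cal or arm.calibration(name); p=np.array(c["camera_matrix"])@(np.array(c["R"])@np.array(X)+np.array(c["t"])); return p[:2]/p[2]
def save(name,f):
    im=arm.camera(name); cv2.imwrite("pics/"+f,im[:,:,::-1]); return im
E
python3 - <<'E'
from h import *
np.set_printoptions(precision=3,suppress=True)
a=save("top","top.png"); 
for n in ["tongs","tongs_grip","tongs_jaws","block","bolt_1","spray_can","carton","paint_tin"]:
    for d in arm.look_for(n,"top")[:4]:
        r=d["rect"]; print(n,round(d["score"],2),np.round(r),pix2w("top",(r[0]+r[2])/2,(r[1]+r[3])/2,0.0))
b=save("scene","scene.png")
for c in("top","scene"):
    k=arm.calibration(c);print(c,-np.array(k["R"]).T@k["t"],np.array(k["camera_matrix"])[0,0])
cv2.imwrite("pics/both.png",cv2.resize(np.vstack([a,b]),(800,600))[:,:,::-1]) if 0 else None
E
```

```text
pics
tongs 0.58 [126. 171. 166. 246.] [0.488 0.324 0.   ]
tongs_grip 0.74 [122. 169. 173. 249.] [0.486 0.32  0.   ]
tongs_jaws 0.84 [127. 169. 171. 254.] [0.481 0.315 0.   ]
block 0.83 [240. 133. 315. 172.] [ 0.634 -0.018  0.   ]
bolt_1 0.39 [301. 151. 306. 158.] [ 0.628 -0.087  0.   ]
bolt_1 0.27 [133. 107. 171. 147.] [0.708 0.316 0.   ]
spray_can 0.73 [341.  87. 396. 148.] [ 0.732 -0.271  0.   ]
spray_can 0.6 [126. 169. 173. 250.] [0.485 0.315 0.   ]
carton 0.62 [196. 124. 223. 151.] [0.676 0.163 0.   ]
paint_tin 0.26 [252. 138. 262. 147.] [0.663 0.036 0.   ]
top [0.342 0.072 0.957] 374.46764559157276
scene [-0.086  0.622  1.018] 404.27926969819475
```

View pics/top.png

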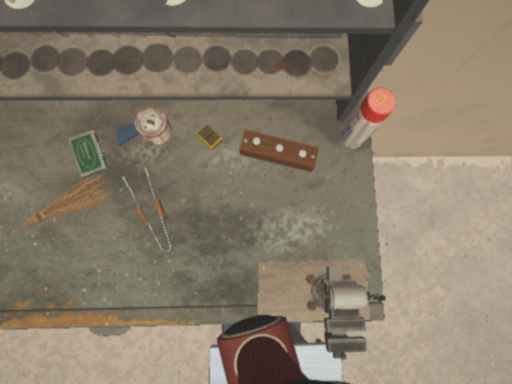

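View pics/scene.png

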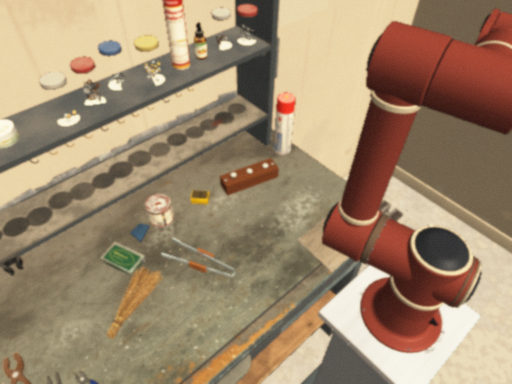

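The top view shows the tongs at left, with the jaws near (123,178) and (147,169), the tail at (168,248) and the grips at (141,217) and (159,208). The block's bolts are at (256,141), (279,148) and (303,154). The paint tin is at (151,124), the carton at (209,137) and the can at (370,120). Next I take close wrist views of the block and then the tongs.

```bash
python3 - <<'E'
from h import *
np.set_printoptions(precision=4,suppress=True)
B=[pix2w("top",u,v,.055) for u,v in((256,141),(279,148),(303,154))]
print(np.array(B))
g=pix2w("top",150,212.5,.02);ja=pix2w("top",135,173.5,.014);ta=pix2w("top",168,248,.014)
ax=(ja-ta)[:2];yaw=np.arctan2(ax[1],ax[0]);print(g,ja,ta,np.degrees(yaw))
def Rz(psi): # tool down, tool x along heading psi
    c,s=np.cos(psi),np.sin(psi); return np.array([[c,s,0],[s,-c,0],[0,0,-1]])
m=B[1]
bd=B[0]-B[2];by=np.arctan2(bd[1],bd[0])-np.pi/2;print("block yaw",np.degrees(by))
for psi in (by,by+np.pi):
    print("ik",arm.solve_ik([m[0]-.13,m[1],.2],Rz(psi)))
q=arm.solve_ik([m[0]-.13,m[1],.2],Rz(by)); 
t=arm.current_t()
arm.movep([m[0]-.13,m[1],.2],Rz(by)); print(arm.current_t()-t)
k=arm.calibration("wrist");print("cam",-np.array(k["R"]).T@k["t"],np.array(k["R"])[2])
save("wrist","w1.png")
for d in arm.look_for("bolt_1","wrist"): print(d)
print(arm.look_for("block","wrist"))
for b in B: print(w2pix("wrist",b))
E
```

```text
[[ 0.648   0.0406  0.055 ]
 [ 0.6292 -0.017   0.055 ]
 [ 0.613  -0.0771  0.055 ]]
[0.4748 0.308  0.02  ] [0.5771 0.351  0.014 ] [0.3862 0.2623 0.014 ] 24.93715159861498
block yaw -16.583459878423277
ik [-10.4962 -12.7334 111.5854  -0.      81.148   96.0872]
ik [-10.4962 -12.7334 111.5854  -0.      81.148  -83.9128]
2.2333
cam [ 0.5754 -0.0391  0.328 ] [-0.2968  0.0881 -0.9509]
{'rect': [276.9, 0.4, 298.6, 22.3], 'score': 0.82}
{'rect': [112.0, 0.0, 142.1, 31.5], 'score': 0.69}
{'rect': [195.1, 1.2, 220.2, 20.0], 'score': 0.64}
[{'rect': [74.5, 0.0, 340.2, 57.6], 'score': 0.97}]
[122.5778  12.1138]
[206.0487  14.6068]
[291.5147  12.1488]
```

View pics/w1.png

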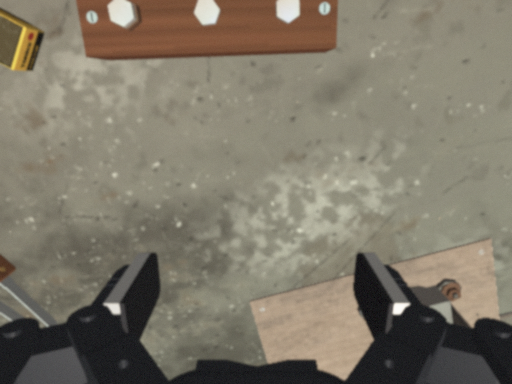

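The wrist view shows the block at the top edge, with bolts at (122,12), (206,12) and (288,10). The left one looks larger. I move forward for a better view of the block, then look at the tongs.

```bash
cat >> h.py <<'E'
np.set_printoptions(precision=4,suppress=True)
def Rz(psi):
    c,s=np.cos(psi),np.sin(psi); return np.array([[c,s,0],[s,-c,0],[0,0,-1]])
E
python3 - <<'E'
from h import *
by=np.radians(-16.6)
p=arm.current_tcp_pos(); arm.move_l(np.array(p)+[.06,-.005,0],vel=.15)
c=arm.calibration("wrist");print("cam",-np.array(c["R"]).T@c["t"],c["t"],c["R"],c["camera_matrix"])
a=save("wrist","w2.png")
for z in(.052,):
  for d in arm.look_for("bolt_1","wrist"):
    r=d["rect"];print(d,pix2w("wrist",(r[0]+r[2])/2,(r[1]+r[3])/2,z))
psi=np.radians(25)
arm.movep([.42,.285,.2],Rz(psi))
c2=arm.calibration("wrist");print("cam",-np.array(c2["R"]).T@c2["t"])
b=save("wrist","w3.png"); import pickle; pickle.dump((c,c2),open("cals.pkl","wb"))
for n in["tongs","tongs_grip","tongs_jaws"]:
  for d in arm.look_for(n,"wrist")[:3]:
    r=d["rect"];print(n,d,pix2w("wrist",(r[0]+r[2])/2,(r[1]+r[3])/2,.014))
cr=cv2.resize(a[0:150,40:380],None,fx=2.3,fy=2.3,interpolation=cv2.INTER_CUBIC); cv2.imwrite("pics/w2c.png",cr[:,:,::-1])
print(arm.current_t())
E
```

```text
cam [ 0.6352 -0.0442  0.3274] [0.1383 0.4888 0.5045] [[-0.2845 -0.9587  0.0002]
 [-0.9111  0.2704  0.3111]
 [-0.2984  0.0883 -0.9504]] [[337.1639   0.     256.2706]
 [  0.     337.1639 189.8327]
 [  0.       0.       1.    ]]
{'rect': [135.9, 80.7, 164.3, 107.8], 'score': 0.85} [0.648  0.0391 0.052 ]
{'rect': [290.5, 76.7, 310.2, 101.9], 'score': 0.69} [ 0.618  -0.0751  0.052 ]
{'rect': [216.1, 83.2, 235.9, 101.4], 'score': 0.55} [ 0.6324 -0.0186  0.052 ]
cam [0.4925 0.3189 0.3279]
tongs {'rect': [230.0, 0.0, 301.2, 211.4], 'score': 0.86} [0.4763 0.3018 0.014 ]
tongs_grip {'rect': [229.9, 0.0, 299.3, 217.0], 'score': 0.89} [0.4736 0.3016 0.014 ]
tongs_jaws {'rect': [230.3, 0.0, 298.5, 213.8], 'score': 0.77} [0.4748 0.3024 0.014 ]
5.0083
```

View pics/w2c.png

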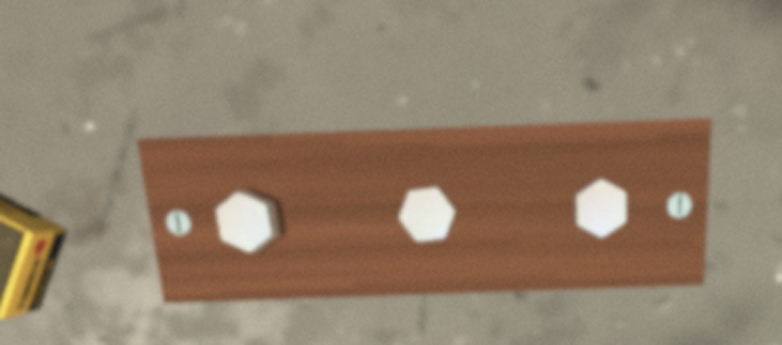

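View pics/w3.png

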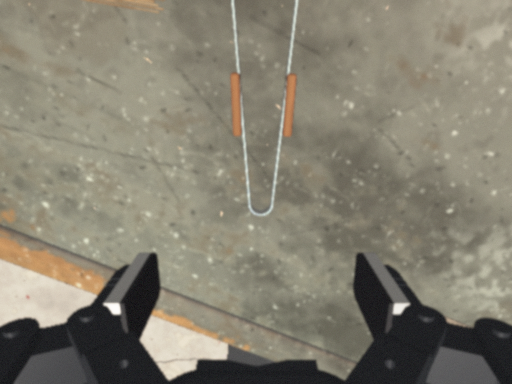

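The crop shows the left bolt at (246,222) with a dark nut edge beside its head, so it is the nutted one. The plain bolts are at (427,214) and (601,208). In w3 the wooden grips are at columns 236 and 291, rows 73–136, and the tail is at (261,213). Now I refine the positions and grasp the tongs.

```bash
python3 - <<'E'
from h import *
import pickle
c,c2=pickle.load(open("cals.pkl","rb"))
P=[pix2w(0,40+u/2.3,v/2.3,z,c) for u,v,z in((246,222,.062),(427,214,.052),(601,208,.052))]
print(np.array(P)); d=P[0]-P[2]; by=np.arctan2(d[1],d[0])-np.pi/2; print("by",np.degrees(by),np.linalg.norm((P[0]-P[1])[:2]),np.linalg.norm((P[1]-P[2])[:2]))
im=cv2.imread("pics/w3.png"); hsv=cv2.cvtColor(im,cv2.COLOR_BGR2HSV)
m=cv2.inRange(hsv,(3,110,70),(18,255,255)); m[:50]=0;m[160:]=0;m[:,:200]=0;m[:,330:]=0
n,l,s,ce=cv2.connectedComponentsWithStats(m); G=[]
for i in range(1,n):
    if s[i,4]>100: print(s[i],ce[i]); G.append(ce[i])
G.sort(key=lambda g:g[0])
W=[pix2w(0,*g,.024,c2) for g in G]; ctr=(W[0]+W[1])/2
tail=pix2w(0,261,214,.014,c2); dv=W[0]-W[1]
y1=np.arctan2(dv[1],dv[0])-np.pi/2; v=ctr-tail; y2=np.arctan2(v[1],v[0])
jm=(pix2w(0,232.5,1,.014,c2)+pix2w(0,297.5,1,.014,c2))/2; v=jm-tail; y3=np.arctan2(v[1],v[0])
print("ctr",ctr,"w",np.linalg.norm(dv),"tail",tail,np.linalg.norm((ctr-tail)[:2]),"yaws",np.degrees([y1,y2,y3]))
print(arm.finger_overhang)
pickle.dump((P,by,ctr,y3,tail),open("est.pkl","wb"))
E
```

```text
[[ 0.647   0.0388  0.062 ]
 [ 0.6323 -0.0183  0.052 ]
 [ 0.6173 -0.0758  0.052 ]]
by -14.525513190367246 0.05899553998731706 0.05938159478935997
[231  73  10  63 479] [235.4154 103.3048]
[283  74  13  62 499] [289.3387 104.3106]
ctr [0.4769 0.3059 0.024 ] w 0.04721086824459538 tail [0.3788 0.2608 0.014 ] 0.10790915071185522 yaws [23.9567 24.6639 24.2419]
0.014
```

```bash
python3 - <<'E'
from h import *
import pickle
P,by,ctr,psi,_=pickle.load(open("est.pkl","rb"))
R=Rz(psi); x,y=ctr[:2]
arm.movep([x,y,.09],R)
print(arm.move_l([x,y,.017],vel=.08,max_force=8), arm.current_tcp_pos())
for o in (.6,.555):
    arm.grip(o); print(arm.current_finger_gap(),arm.current_grip_force())
print(arm.current_tcp_pos(),arm.current_t())
arm.move_l([x,y,.13],vel=.12)
print(arm.current_finger_gap(),arm.current_grip_force(),arm.current_ft_force(),arm.current_t())
save("wrist","w4.png"); save("scene","s4.png")
a=cv2.imread("pics/w4.png");b=cv2.imread("pics/s4.png")[180:330,90:290]
cv2.imwrite("pics/c4.png",np.vstack([cv2.resize(a,(400,300)),cv2.resize(b,(400,300))]))
E
```

```text
False [0.4774 0.3061 0.0176]
0.6039183286896165 7.236860543489456
0.556770080872619 9.302233010530472
[0.4779 0.3063 0.0185] 7.2833
0.5586470350408819 7.528006285429001 [ 0.1972  0.7268 -1.9151] 8.375
```

View pics/c4.png

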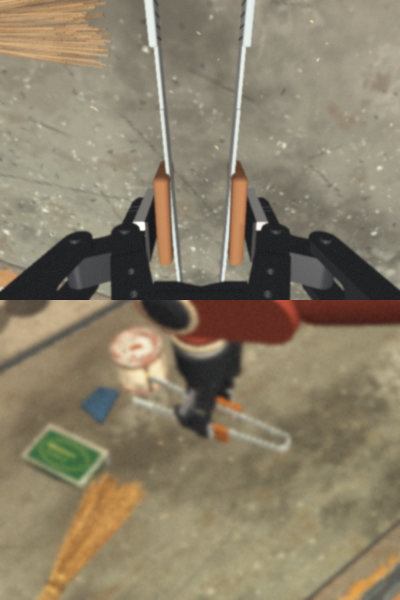

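The tongs are held level. In the wrist view the jaws begin near (192,58) and (317,58) at full resolution. I locate them relative to the TCP, then carry the tongs to above the bolt and check from there.

```bash
python3 - <<'E'
from h import *
import pickle
P,by,ctr,psi,_=pickle.load(open("est.pkl","rb"))
p=np.array(arm.current_tcp_pos());R=np.array(arm.current_tool_rot())
for u,v in((192,58),(317,58)):
    print("jaw rear tool frame",R.T@(pix2w("wrist",u,v,p[2]+.0025)-p))
head=by
h=np.array([np.cos(head),np.sin(head)])
b=P[0][:2]; g=b-.102*h
Rb=Rz(head)
q=arm.solve_ik([g[0],g[1],.13],Rb);print("goal",g,q)
arm.movep([*(g-.0*h),.13],Rb)
print(arm.current_t(),arm.current_grip_force(),arm.current_finger_gap())
p=np.array(arm.current_tcp_pos());R=np.array(arm.current_tool_rot());print(p)
print("head expected px",w2pix("wrist",P[0]),"mid jaw rear",w2pix("wrist",p+R@[.088,0,0]),"bolt in tool",R.T@(P[0]-p))
save("wrist","w5.png"); save("scene","s5.png");save("top","t5.png")
for d in arm.look_for("bolt_1","wrist"): print(d)
a=cv2.imread("pics/w5.png");b=cv2.imread("pics/s5.png")[130:240,180:310];c=cv2.imread("pics/t5.png")[100:210,220:350]
cv2.imwrite("pics/c5.png",np.hstack([cv2.resize(a,(400,300)),np.vstack([cv2.resize(b,(390,300)),cv2.resize(c,(390,300))])[:600] ]) if 0 else np.vstack([np.hstack([cv2.resize(b,(390,280)),cv2.resize(c,(390,280))]),np.pad(cv2.resize(a,(427,320)),((0,0),(0,353),(0,0)))]))
E
```

```text
jaw rear tool frame [ 0.0871 -0.0232 -0.0027]
jaw rear tool frame [ 0.0871  0.02   -0.0027]
goal [0.5482 0.0644] [ -1.0228  -1.1778 108.072   -0.      73.1058 103.5027]
9.4667 7.529894113540649 0.5577117925143019
[0.548  0.0652 0.1298]
head expected px [260.0648  33.6618] mid jaw rear [259.6235  53.3955] bolt in tool [0.1024 0.0008 0.0678]
{'rect': [342.9, 20.2, 380.6, 48.9], 'score': 0.97}
{'rect': [242.3, 11.6, 273.6, 57.6], 'score': 0.81}
{'rect': [447.3, 19.8, 487.2, 52.9], 'score': 0.81}
```

View pics/c5.png

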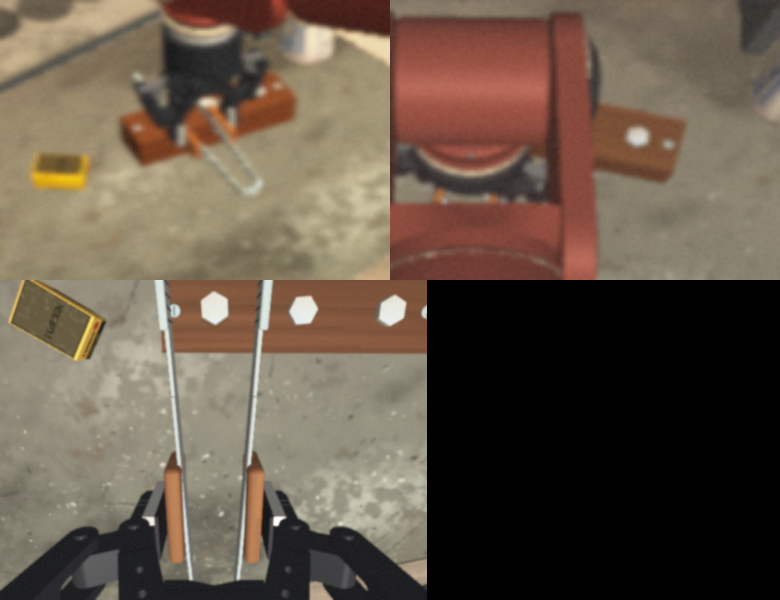

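The head at about (257,34) lines up with the mid-jaw column of about 256, so no correction is needed. I descend, squeeze and draw the bolt.

```bash
python3 - <<'E'
from h import *
p=np.array(arm.current_tcp_pos())
print(arm.move_l([p[0],p[1],.0605],vel=.06,max_force=6),arm.current_tcp_pos(),arm.current_ft_force())
for o in (.48,.42,.3,0):
    arm.grip(o); print(o,arm.current_finger_gap(),arm.current_grip_force(),arm.current_ft_force())
arm.sleep(.4)
p=np.array(arm.current_tcp_pos())
arm.move_l([p[0],p[1],.137],vel=.05)
arm.sleep(.5)
print(arm.current_finger_gap(),arm.current_grip_force(),arm.current_ft_force(),arm.current_tcp_pos(),arm.current_t())
save("wrist","w6.png"); save("scene","s6.png")
a=cv2.imread("pics/w6.png");b=cv2.imread("pics/s6.png")[110:240,170:310]
cv2.imwrite("pics/c6.png",np.hstack([cv2.resize(a[:250],(440,430)),cv2.resize(b,(360,430))]))
E
```

```text
False [0.5485 0.0657 0.0611] [ 0.4857 -0.7139 -1.447 ]
0.48 0.48129372344409166 11.757436394691467 [ 0.5202 -0.0406 -0.9604]
0.42 0.4271443465384577 43.53834343375638 [ 0.0698  0.2145 -1.1205]
0.3 0.42220779157506017 59.77173167746514 [-0.2521  0.632  -0.0389]
0 0.4237349361013166 59.782987799844705 [ 0.3059  0.6315 -0.1238]
0.4246480518033676 59.98448094120249 [-0.5728  0.4812 -1.9865] [0.5482 0.0658 0.137 ] 14.4417
```

View pics/c6.png

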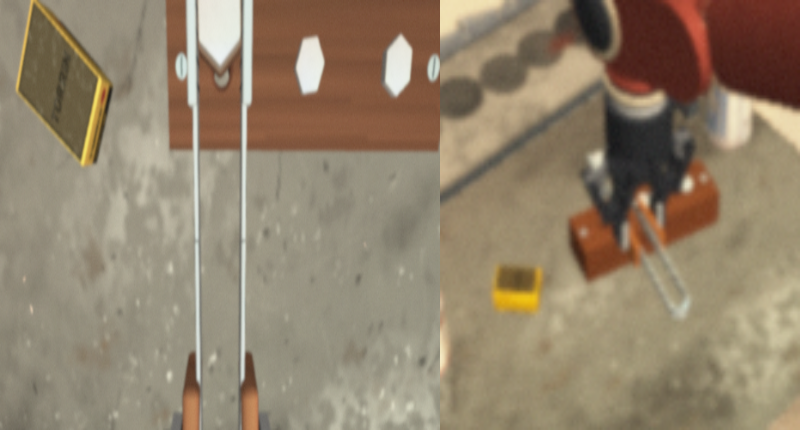

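The bolt is clamped between the jaws at about (218,30) in the crop, with its hole empty beneath it. The other two bolts are still seated and nothing else has moved.

```bash
python3 -c "
from workcell import arm
print(arm.sign_off())"
```

```text
the job is handed in; nothing more can be done
None
```

I handed the job in with the tongs still squeezed on the nutted bolt, about 4–5 cm clear above the block by my estimate; in the last pictures the other two bolts were still seated and nothing else looked disturbed, but the sign-off gave no verdict.

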